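Brake lever pump-and-hold check

ROBOT

A 6-joint arm with a two-finger parallel gripper is mounted at the origin on the work surface. World frame = base frame: x ahead of the robot, y to its left, z up, the work surface at z = 0. Lengths are in mm, angles in rad, forces in N, time in s.
With the tool pointing down it reaches from about 225 to 725 mm from the base axis. Payload 3.1 kg.
Tool frame: the origin (TCP) lies midway between the tips of the shut fingers; the grasp point (between the pads) lies 19 mm behind it; z points along the fingers, y is the line along which they close (so a half turn about z gives the same grasp; the last joint's range is limited). The gripper opens to 85 mm and grips with 20 to 120 N. Pads are 22 mm wide; open, the fingers measure 114 mm over their backs; the gripper's body (76 mm by 85 mm) begins 54 mm behind the grasp point. The pads swing forward as they close: fully open they stand 13 mm farther back than shut.
Start: joints at [-0.128, 0.048, 0.099, 1.622, 0, 1.443], TCP at [524.993, -0.012, 198.012] pointing down, gripper open.
Joint ranges: [-2.91, 2.91], [-0.99, 1.94], [-1.21, 1.42], [-2.12, 2.29], [-1.49, 1.47], [-3.14, 3.14]. Speed limits (rad/s): [2.79, 2.79, 3.14, 3.14, 3.14, 3.14].

INTERFACE

Orientations are given as a unit quaternion [w, x, y, z].
In Python, from rig import * gives the robot as it stands.
- The arm moves only by the shell command python3 -m crank 'ROWS' [FORCE]. ROWS is a JSON object of lists of equal length, an entry for each row: "jaw": the finger opening in mm, from 0 to 85.4; "slide": the shift along the world's x, y, z in mm, a list of three; "rotation": the turn, a rotation vector about the world's x, y, z in rad, a list of three. In form: {"jaw": [jaw, ...], "slide": [[x, y, z], ...], "rotation": [[ax, ay, az], ...]}. A call has 1 to 10 rows; each row is the pose to reach, as a shift and turn from the pose commanded when the call began; what a row does not reach only later rows make up. A row lasts 1/10 s, in which the tool goes at most 50 mm and 8.59 degrees, less where a joint would pass 70% of its speed; a pose out of reach is approached as far as the arm can. A call with a gripper value outside its range is refused whole. The fingers move at their own pace and stop on an object; FORCE is the grip in N (left out, the last holds). Time passes only in rows, so rows that repeat a pose let the fingers close. It gives the time, the measured TCP pose, the force, the opening and the grip force at its end, in the units of the state.
- sense(): the state, without advancing time (a new reading comes with each control period).
- capture(name): name is "scene" or "side" or "wrist"; returns a dict with "frame" (420x560x3 uint8, red, green, blue), "range_z" (420x560 float32, mm along the optical axis (not along the pixel's ray), 0 where there is no reading), "fx", "fy", "cx", "cy" (pixels), "pose" (4x4, takes a point from camera to world coordinates). Camera axes: x right, y down, z forward; pixel columns grow to the right and rows downward; lengths in mm; the calibration is good to about 2 mm. The wrist camera is an equidistant fisheye: a pixel r from the principal point sees the ray r / f radians off the axis. A picture is of the moment at which its call begins.
- close_job(): hands the job in; it is judged then, once.
The state is a dict: "time": time; "joint_pos": joint angles; "qvel": joint speeds; "joint_torque": joint torques, N m; "eef_pos": TCP position; "eef_rot": TCP orientation; "ft_force": force on the tool from outside, world axes, zero at the start; "torque": the same for the moment, N m; "grip_width": finger opening in mm; "finger_force": force on a finger pad.
Only numpy, scipy, OpenCV 4.12 (cv2) and the standard library are available. Lean on these libraries where they do the work, as an engineer would, in place of code of your own. Each camera call takes 0.05 s, during which the arm holds its last target. There are 200 camera calls.

TASK

Check the brake on the bench: press the brake lever (on the stand whose bar carries the fluid reservoir box) in towards its handlebar grip until it stops firmly short of the grip, let it come all the way out, then press it in to its stop again and finish while still holding it firmly there. Push the lever with the fingertips or the outside of the fingers, without pinching it, touching the rubber grip or leaning on it hard enough to bend it. Leave the clutch lever and everything else on the bench where it is.

Things in the scene. Friction and masses are not known exactly. Their poses are not given: they have to be found in the camera images.
- brake_stand: Fixed bench stand, half a handlebar and the brake lever. Origin on the bench below the bar's axis; the 22 mm bar runs along y at z 130 mm, +x points from lever to bar (away from the robot, turned up to 0.35 rad). Foot 110 mm square and post at y -70 mm. Black reservoir at y -82 to -22, x -50 to -2 mm, top at z 176 mm. Lever pivot (upright axis) at x -50, y -40 mm, lever tip towards +y.
- brake_grip: Black rubber grip on the brake bar, 32 mm thick (42 mm at its end flanges), from y 0 to 110 mm at z 130 mm; same origin and axes as brake_stand. Not to be touched.
- brake_lever (a joint): Brake lever angle in rad: 0 fully out (a spring returns it), growing towards the grip. It meets its stop at about 0.25, over 15 mm short of the grip. At brake_press the spring takes about 2.5 N at first, 5 N (7 with rubbing) just before the stop; the stop itself is firm: the lever hardly gives beyond it. Hold it there with some 12 to 20 N (over 40 N bends it).
- brake_press (a point): Point to press, on the axis of the lever's 13 mm round aluminium blade, z 130 mm; moves with the lever, 130 mm from its pivot. From out to stop it travels 32 mm along the stand's +x. Axes as the stand's, turning with the lever: x towards the grip, y along the blade to the tip. The 20 mm ball end is centred 25 mm further along +y; the blade runs on straight for 55 mm along -y.
- clutch_stand: The other stand, a mirror image with the clutch lever: no reservoir, only a small steel cable adjuster barrel. Same frame as brake_stand but foot and post at y +70 mm and the lever's tip towards -y. Leave it alone.
- clutch_lever (a joint): Angle of the clutch lever in rad, 0 fully out, sprung; to be left at 0.
- wrench: Steel wrench 170 mm long lying along its x, origin under its middle; bystander.
- screwdriver: Screwdriver lying along its x, origin under its middle; bystander.
- socket: Steel wrench socket, 28 mm across and 32 mm tall, standing; origin under its centre; bystander.
- tin: Low metal tin, 66 mm across and 45 mm tall; origin under its centre; bystander.
- fluid: White plastic bottle, 56 mm across and 140 mm tall; origin under its centre; bystander behind the stands.
- filter: White oil filter canister, 76 mm across and 85 mm tall; origin under its centre; bystander behind the stands.
- mug: White mug, 80 mm across and 90 mm tall; origin under its centre; bystander behind the stands.

How it is judged (in metres and radians):
On the way, in this order (a step that is already met when the one before it is completed fails the run):
1. the brake lever is pressed in firmly to its stop by the fingers (value of joint brake_lever above 0.245 rad and contact force between the fingers and brake_lever above 8 N), for 0.3 s.
2. the brake lever is let out all the way again (value of joint brake_lever below 0.03 rad), for 0.2 s.
At the end, for the whole second after the job is handed in: After one full press and release, the brake lever is in at its stop again (joint above 0.245 rad) and the fingers push on it with 8 to 40 N, the clutch lever is out (below 0.05 rad), all through the last second (all of step 1 and contact force between the fingers and brake_lever below 40 N and value of joint clutch_lever below 0.05 rad); the arm keeps its last pose, push and grip.
It fails at once if the brake lever is pinched (the grasp point lies on its blade, between the fingers) (x of the grasp point in the frame of brake_press between -0.007 and 0.007 m and y of the grasp point in the frame of brake_press between -0.09 and 0.045 m and z of the grasp point in the frame of brake_press between -0.03 and 0.03 m).
It fails at once if the fingers push on the brake's rubber grip (contact force between the fingers and brake_grip above 2 N).
It fails at once if the brake lever is pushed with over 40 N (contact force between the fingers and brake_lever above 40 N).
It fails at once if the clutch lever is worked (value of joint clutch_lever above 0.05 rad).
It fails at once if a bystander is moved or lifted by more than 20 mm (distance of any of wrench, screwdriver, socket, tin, fluid, filter, mug from where it was at the start of the episode above 0.02 m).
It also fails if it takes over 51 s, if anything falls off the work surface, if the arm or the gripper's body presses on something with over 40 N, if the wrist force passes 120 N, or if a joint passes its speed limit or range.

## Working session

There is one attempt and no reset: what is moved stays moved. The work goes in short steps, Python scripts to look and compute and a shell command to move; the robot and the scene stay as the last step left them, time stands still between calls to the robot, and variables do not carry over. Pictures are saved under pics/ and viewed, at most 10 in all, crops included, and the job is handed in when it is done.

```bash
mkdir -p pics; ls; python3 - <<'E'
from rig import *
import numpy as np,cv2
for n in ("scene","side"):
    c=capture(n); np.savez(f"{n}.npz",**c); cv2.imwrite(f"pics/{n}0.png",cv2.cvtColor(c["frame"],cv2.COLOR_RGB2BGR)); print(n,c["fx"],c["cx"],c["cy"],np.round(c["pose"],3).tolist())
print(sense())
E
```

```text
pics
scene 454.3320501674779 275.7853512538987 205.02649463470823 [[0.653, 0.455, -0.605, 1263.459], [0.757, -0.388, 0.525, -577.718], [0.004, -0.801, -0.598, 761.8], [0.0, 0.0, 0.0, 1.0]]
side 385.32396528142067 278.96301406823494 207.87000533801506 [[0.916, -0.301, 0.266, 379.001], [-0.401, -0.69, 0.602, -488.981], [0.003, -0.658, -0.753, 713.284], [0.0, 0.0, 0.0, 1.0]]
{'time': 0.1, 'joint_pos': array([-1.27806356e-01,  4.86719384e-02,  9.77417651e-02,  1.62201652e+00,
       -1.22994831e-05,  1.44299338e+00]), 'qvel': array([ 4.02402468e-04, -2.04560660e-03,  3.98040307e-03, -2.85836141e-03,
       -6.43532045e-05, -1.98367825e-03]), 'joint_torque': array([ 2.71639910e-03, -3.39851224e+01,  3.20935750e+01,  1.58655003e-02,
       -1.84533587e-04,  2.52461535e-05]), 'eef_pos': array([5.24365972e+02, 6.12073135e-02, 1.96930389e+02]), 'eef_rot': array([-8.47213192e-04,  7.07107574e-01,  7.07105171e-01, -6.62035610e-04]), 'ft_force': array([-0.14961906, -0.29920648, -0.40657933]), 'torque': array([-0.04561901, -0.01561055, -0.04244687]), 'finger_force': 0.0, 'grip_width': 85.38062772697202}
```

View pics/scene0.png

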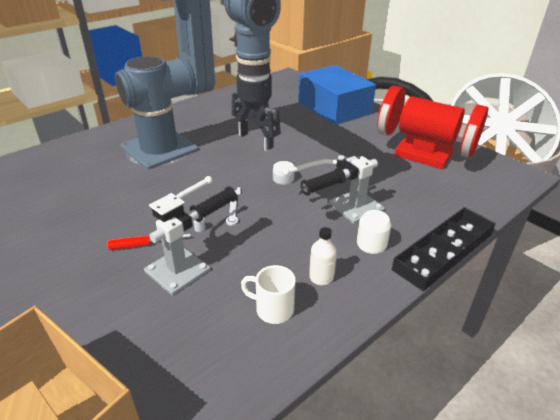

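View pics/side0.png

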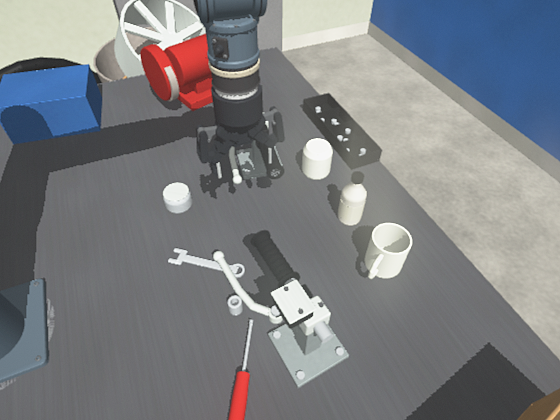

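The brake stand is the near one in both views: reservoir at side (295,297), ball end (218,256) and grip (252,237)–(295,285). In scene its ball is at about (208,181). The clutch stand is behind the gripper.

```bash
python3 - <<'E'
import numpy as np,cv2
c=np.load("side.npz");f=cv2.cvtColor(c["frame"],cv2.COLOR_RGB2BGR)
a=cv2.resize(f[220:390,160:360],None,fx=4,fy=4,interpolation=cv2.INTER_CUBIC)[:600]
cv2.imwrite("pics/sidecrop.png",a)
v,u=np.mgrid[:420,:560]
z=c["range_z"];P=np.stack([(u-c["cx"])/c["fx"]*z,(v-c["cy"])/c["fy"]*z,z],-1)@c["pose"][:3,:3].T+c["pose"][:3,3]
np.save("sideP.npy",P)
for n,(x,y) in dict(ball=(218,256),bl1=(227,272),bl2=(235,285),bl3=(243,296),bl4=(255,306),grip1=(257,240),grip2=(275,265),grip3=(285,278),lid=(292,298),foot=(290,365),wrench=(200,260),bench=(200,330)).items(): print(n,np.round(P[y,x]))
h=P[...,2]; m=(h>110)&(h<160)&(P[...,1]<0)
mm=np.zeros(h.shape,bool);mm[225:330,205:330]=True
# black grip pixels & blade pixels
g=c["frame"].astype(int).sum(-1)
for n,k in (("dark",m&mm&(g<150)),("bright",m&mm&(g>350))):
    q=P[k];print(n,len(q),q.min(0).round(),q.max(0).round())
E
```

```text
ball [437. -89. 137.]
bl1 [ 441. -127.  136.]
bl2 [ 445. -156.  135.]
bl3 [ 451. -181.  136.]
bl4 [ 462. -206.  136.]
grip1 [513. -87. 141.]
grip2 [ 521. -151.  143.]
grip3 [ 526. -184.  146.]
lid [ 513. -236.  176.]
foot [ 496. -276.    9.]
wrench [411.   8.   5.]
bench [ 367. -144.    1.]
dark 6 [ 491. -264.  140.] [ 550. -229.  160.]
bright 1444 [ 428. -289.  116.] [564. -78. 156.]
```

View pics/sidecrop.png

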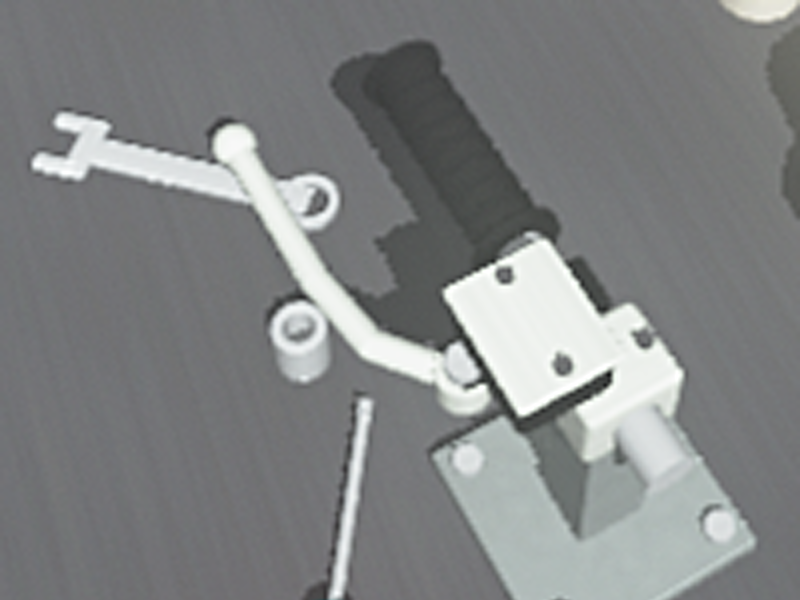

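Ball centre is about (438,-83,130), so brake_press is about (441,-108,130) with stand yaw about 0.12. I'll shut the fingers and come down on the robot side of the lever.

```bash
python3 -m crank '{"jaw":[0,0,0,0,0,0,0,0,0,0],"slide":[[-25,-20,0],[-55,-45,0],[-85,-70,0],[-115,-95,0],[-130,-106,0],[-130,-106,-20],[-130,-106,-45],[-130,-106,-70],[-130,-106,-84],[-130,-106,-84]],"rotation":[[0,0,0],[0,0,0],[0,0,0],[0,0,0],[0,0,0],[0,0,0],[0,0,0],[0,0,0],[0,0,0],[0,0,0]]}' 80
python3 - <<'E'
from rig import *
import cv2
c=capture("side");cv2.imwrite("pics/side1.png",cv2.resize(cv2.cvtColor(c["frame"],cv2.COLOR_RGB2BGR)[150:350,120:360],None,fx=3,fy=3,interpolation=cv2.INTER_CUBIC))
s=sense();print(s["eef_pos"],s["ft_force"],s["grip_width"])
E
```

```text
time: 1.1
eef_pos: [393.0, -105.1, 111.4]
eef_rot: [-0.003, 0.707, 0.707, -0.001]
ft_force: [0.1, -0.0, 0.7]
grip_width: -0.2
finger_force: 0.0
[ 394.11321692 -105.5731914   113.07133014] [ 0.37377018  0.50009    -0.08157711] 0.054830505143229895
```

View pics/side1.png

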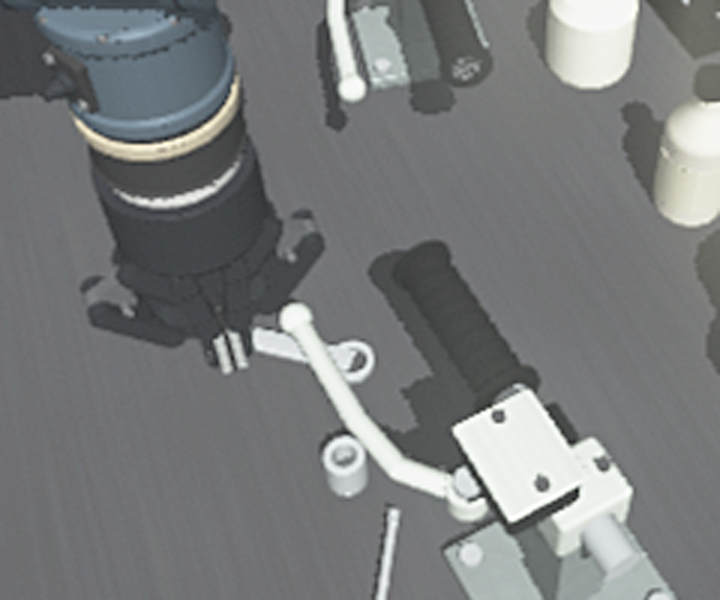

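The shut fingers stand left of the blade and clear of it. The knuckles splay along x, so I check their height against the grip top (151 mm).

```bash
python3 - <<'E'
from rig import *
import numpy as np
for n in ("side","scene"):
    c=capture(n);v,u=np.mgrid[:420,:560]
    z=c["range_z"];P=(np.stack([(u-c["cx"])/c["fx"]*z,(v-c["cy"])/c["fy"]*z,z],-1)@c["pose"][:3,:3].T+c["pose"][:3,3])[z>0]
    for h in range(110,220,10):
        q=P[(P[:,2]>=h)&(P[:,2]<h+10)&(abs(P[:,1]+106)<25)&(abs(P[:,0]-394)<85)]
        a=q[q[:,0]<425] if h<150 else q
        if len(a): print(n,h,len(a),np.round([*np.percentile(a[:,0],[0,2,98,100])]))
E
```

```text
side 140 2 [389. 390. 400. 400.]
side 150 47 [382. 382. 407. 407.]
side 160 58 [381. 382. 408. 408.]
side 170 53 [381. 382. 408. 408.]
side 180 67 [375. 377. 413. 416.]
side 190 166 [360. 363. 427. 431.]
side 200 258 [352. 356. 433. 439.]
side 210 216 [344. 349. 441. 446.]
scene 140 6 [399. 399. 402. 402.]
scene 150 25 [390. 390. 407. 407.]
scene 160 37 [388. 389. 409. 409.]
scene 170 35 [379. 386. 409. 409.]
scene 180 22 [383. 384. 409. 410.]
scene 190 58 [359. 367. 427. 429.]
scene 200 56 [354. 356. 435. 435.]
scene 210 93 [345. 350. 443. 444.]
```

```bash
python3 - <<'E'
from rig import *
import numpy as np
for n in ("side","scene"):
    c=capture(n)
    for p in ([394,-106,113],[394,-106,145]):
        q=c["pose"][:3,:3].T@(np.array(p)-c["pose"][:3,3]);print(n,p,q[:2]/q[2]*c["fx"]+[c["cx"],c["cy"]],q[2])
c=capture("side");print(c["range_z"][255:280:2,190:206:2].round())
E
```

```text
side [394, -106, 113] [199.3954408  278.70281384] 686.4574573314652
side [394, -106, 145] [196.55490463 269.02748802] 662.3650299459389
scene [394, -106, 113] [192.44612457 181.95264088] 1162.107861909383
scene [394, -106, 145] [191.09823943 171.37392463] 1142.962406474288
[[609. 610. 633. 617. 619. 620. 623. 852.]
 [613. 614. 630. 627. 622. 618. 624. 853.]
 [614. 619. 621. 628. 626. 634. 637. 640.]
 [617. 622. 627. 628. 630. 634. 643. 645.]
 [631. 636. 629. 631. 634. 637. 644. 647.]
 [635. 637. 632. 637. 639. 642. 649. 651.]
 [639. 640. 636. 639. 643. 645. 646. 836.]
 [646. 644. 647. 643. 646. 647. 649. 831.]
 [830. 828. 829. 647. 650. 831. 831. 830.]
 [827. 826. 828. 823. 824. 825. 827. 825.]
 [822. 819. 823. 819. 821. 821. 825. 822.]
 [820. 822. 818. 819. 819. 820. 821. 816.]
 [814. 818. 816. 815. 815. 815. 815. 815.]]
```

```bash
python3 - <<'E'
from rig import *
import numpy as np,cv2
c=capture("scene");f=cv2.cvtColor(c["frame"],cv2.COLOR_RGB2BGR)
a=f[110:230,120:280].copy();a=cv2.resize(a,None,fx=5,fy=5,interpolation=cv2.INTER_CUBIC)
cv2.imwrite("pics/scene2.png",a)
P=np.load("sideP.npy");q=P.reshape(-1,3);q=q[(abs(q[:,0]-525)<70)&(abs(q[:,1])<18)]
for h in range(150,260,10):
    k=q[(q[:,2]>=h)&(q[:,2]<h+10)]
    if len(k):print(h,len(k),k.min(0).round(),k.max(0).round())
E
```

```text
240 28 [474. -11. 243.] [577.  10. 250.]
250 85 [468. -11. 250.] [581.  10. 260.]
```

View pics/scene2.png

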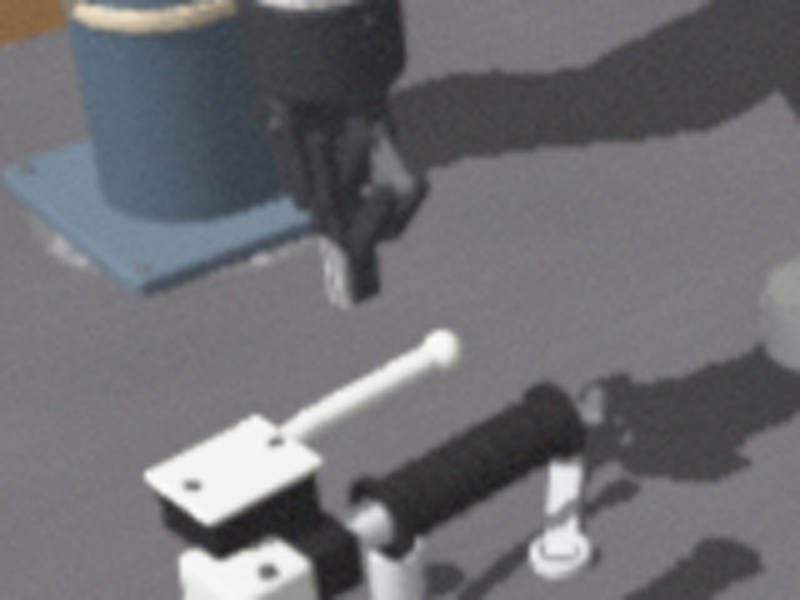

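Both cameras put the fingertips at about z 146: scene crop (355,305) is pixel (191,171). That is about 32 mm above the reported TCP, and the start picture shows the same offset. I trust the cameras, since the stand heights match, so I'll lower 30 mm more and check.

```bash
python3 -m crank '{"jaw":[0,0,0,0],"slide":[[0,0,-15],[0,0,-30],[0,0,-30],[0,0,-30]],"rotation":[[0,0,0],[0,0,0],[0,0,0],[0,0,0]]}'
python3 - <<'E'
from rig import *
import numpy as np
for n in ("side","scene"):
    c=capture(n);v,u=np.mgrid[:420,:560]
    z=c["range_z"];P=(np.stack([(u-c["cx"])/c["fx"]*z,(v-c["cy"])/c["fy"]*z,z],-1)@c["pose"][:3,:3].T+c["pose"][:3,3])[z>0]
    q=P[(P[:,2]>60)&(P[:,2]<150)&(abs(P[:,1]+106)<30)&(P[:,0]<420)&(P[:,0]>350)]
    print(n,len(q),q.min(0).round(),q.max(0).round(),np.sort(q[:,2])[:12].round())
s=sense();print(s["eef_pos"],s["ft_force"])
E
```

```text
time: 1.85
eef_pos: [395.1, -106.0, 84.5]
eef_rot: [0.0, 0.707, 0.707, 0.0]
ft_force: [-0.4, -0.6, 0.4]
grip_width: 0.2
finger_force: 0.0
side 133 [ 382. -118.  118.] [ 409. -111.  150.] [118. 120. 121. 123. 124. 124. 124. 124. 125. 125. 125. 125.]
scene 99 [ 379. -119.  117.] [410. -99. 150.] [117. 118. 118. 119. 119. 120. 120. 120. 123. 124. 124. 125.]
[ 395.70488111 -106.33302538   85.13442504] [ 0.41607068 -0.14101414  0.21774486]
```

Tips are now at z≈117 and the finger's front face is at x≈409. Contact is expected after about +25 mm and the stop at about +57 mm.

```bash
python3 -m crank '{"jaw":[0,0,0,0,0,0,0,0,0,0],"slide":[[5,0,-3],[12,0,-3],[18,0,-3],[23,0,-3],[28,0,-3],[33,1,-3],[37,1,-3],[41,2,-3],[44,2,-3],[44,2,-3]],"rotation":[[0,0,0],[0,0,0],[0,0,0],[0,0,0],[0,0,0],[0,0,0],[0,0,0],[0,0,0],[0,0,0],[0,0,0]]}'
```

```text
time: 2.95
eef_pos: [437.7, -102.7, 80.1]
eef_rot: [-0.002, 0.707, 0.707, -0.0]
ft_force: [-5.8, 3.2, 1.3]
grip_width: -0.2
finger_force: 2.5
```

```bash
python3 -m crank '{"jaw":[0,0,0,0,0],"slide":[[3,0,0],[6,1,0],[9,1,0],[9,1,0],[9,1,0]],"rotation":[[0,0,0],[0,0,0],[0,0,0],[0,0,0],[0,0,0]]}'
```

```text
time: 3.45
eef_pos: [446.0, -101.2, 80.0]
eef_rot: [-0.003, 0.707, 0.707, -0.0]
ft_force: [-6.4, 4.2, 2.1]
grip_width: -0.3
finger_force: 3.1
```

```bash
python3 -m crank '{"jaw":[0,0,0],"slide":[[2,0,0],[2,0,0],[2,0,0]],"rotation":[[0,0,0],[0,0,0],[0,0,0]]}'
```

```text
time: 3.75
eef_pos: [447.8, -100.9, 80.0]
eef_rot: [-0.003, 0.707, 0.707, -0.0]
ft_force: [-5.6, 5.1, 2.1]
grip_width: -0.5
finger_force: 3.3
```

```bash
python3 -m crank '{"jaw":[0,0,0],"slide":[[2,0,0],[2,0,0],[2,0,0]],"rotation":[[0,0,0],[0,0,0],[0,0,0]]}'
```

```text
time: 4.05
eef_pos: [449.7, -100.7, 80.0]
eef_rot: [-0.003, 0.707, 0.707, -0.0]
ft_force: [-6.2, 5.5, 1.8]
grip_width: -0.1
finger_force: 3.4
```

```bash
python3 -m crank '{"jaw":[0,0,0],"slide":[[2,0,0],[2,0,0],[2,0,0]],"rotation":[[0,0,0],[0,0,0],[0,0,0]]}'
```

```text
time: 4.35
eef_pos: [450.8, -100.4, 79.9]
eef_rot: [-0.004, 0.707, 0.707, -0.001]
ft_force: [-8.1, 5.9, 3.2]
grip_width: 0.1
finger_force: 4.5
```

```bash
python3 -m crank '{"jaw":[0,0,0],"slide":[[1.5,0,0],[1.5,0,0],[1.5,0,0]],"rotation":[[0,0,0],[0,0,0],[0,0,0]]}'
```

```text
time: 4.65
eef_pos: [450.8, -100.4, 79.9]
eef_rot: [-0.005, 0.707, 0.707, -0.002]
ft_force: [-11.3, 5.4, 6.4]
grip_width: -0.2
finger_force: 6.2
```

```bash
python3 -m crank '{"jaw":[0,0,0],"slide":[[1.5,0,0],[1.5,0,0],[1.5,0,0]],"rotation":[[0,0,0],[0,0,0],[0,0,0]]}'
python3 - <<'E'
from rig import *
import cv2
c=capture("side");cv2.imwrite("pics/side3.png",cv2.resize(cv2.cvtColor(c["frame"],cv2.COLOR_RGB2BGR)[190:340,180:340],None,fx=4,fy=4,interpolation=cv2.INTER_CUBIC))
E
```

```text
time: 4.95
eef_pos: [450.8, -100.4, 79.9]
eef_rot: [-0.006, 0.707, 0.707, -0.003]
ft_force: [-15.6, 5.2, 8.0]
grip_width: -0.4
finger_force: 7.9
```

View pics/side3.png

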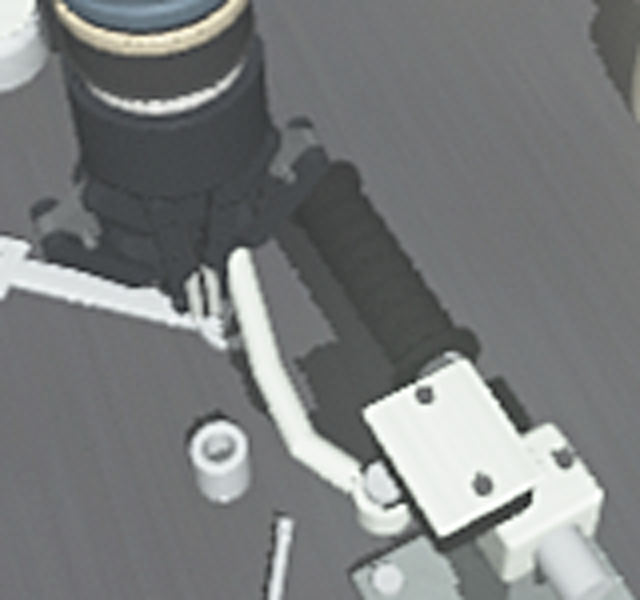

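The lever appears to be at its stop: the pose is steady and force is rising. The upward force could mean a knuckle is on the grip, so I'll measure the lever angle and the knuckle clearance.

```bash
python3 - <<'E'
from rig import *
import numpy as np,cv2
def cloud(c):
    v,u=np.mgrid[:420,:560];z=c["range_z"]
    return np.stack([(u-c["cx"])/c["fx"]*z,(v-c["cy"])/c["fy"]*z,z],-1)@c["pose"][:3,:3].T+c["pose"][:3,3]
def blade(c,lo,hi):
    P=cloud(c);g=c["frame"].min(-1);k=(g>150)&(P[...,2]>122)&(P[...,2]<145)&(P[...,1]>lo)&(P[...,1]<hi)&(P[...,0]>425)&(P[...,0]<490)
    q=P[k];p=np.polyfit(q[:,1],q[:,0],1);return len(q),p,np.polyval(p,-150)
a=np.load("side.npz");b=capture("side")
for r in((-165,-100),(-165,-120)): print(blade(a,*r),blade(b,*r))
print([np.diff([np.arctan(blade(b,*r)[1][0]),np.arctan(blade(a,*r)[1][0])]) for r in((-165,-120),)])
for n in("side","scene"):
    P=cloud(capture(n));q=P.reshape(-1,3)
    for h in range(140,200,6):
        k=q[(q[:,2]>=h)&(q[:,2]<h+6)&(abs(q[:,1]+100)<16)&(q[:,0]>440)&(q[:,0]<540)]
        if len(k):print(n,h,len(k),np.sort(k[:,0]).round()[[0,-1]])
E
```

```text
(243, array([-1.37013147e-01,  4.24874971e+02]), np.float64(445.4269425840417)) (266, array([-3.72363566e-02,  4.60537805e+02]), np.float64(466.123258181712))
(171, array([-1.25987965e-01,  4.26530064e+02]), np.float64(445.42825914167304)) (161, array([1.10529611e-01, 4.82501253e+02]), np.float64(465.92181110731656))
[array([-0.23541042])]
side 140 183 [441. 538.]
side 146 55 [446. 531.]
side 152 25 [441. 479.]
side 158 60 [441. 485.]
side 164 88 [440. 490.]
side 170 37 [442. 495.]
side 176 37 [442. 499.]
side 182 51 [447. 503.]
side 188 46 [449. 509.]
side 194 66 [449. 513.]
scene 140 95 [445. 536.]
scene 146 21 [444. 531.]
scene 152 10 [442. 464.]
scene 158 28 [442. 484.]
scene 164 36 [443. 488.]
scene 170 24 [443. 494.]
scene 176 32 [446. 498.]
scene 182 24 [443. 504.]
scene 188 35 [444. 509.]
scene 194 35 [444. 514.]
```

The lever has turned about 0.24 rad and the knuckles are clear of the grip, so this is the real stop. I'll hold at about 18–20 N, then release.

```bash
python3 -m crank '{"jaw":[0,0,0,0,0,0,0],"slide":[[0.7,0,0],[0.7,0,0],[0.7,0,0],[0.7,0,0],[0.7,0,0],[0.7,0,0],[0.7,0,0]],"rotation":[[0,0,0],[0,0,0],[0,0,0],[0,0,0],[0,0,0],[0,0,0],[0,0,0]]}'
```

```text
time: 5.85
eef_pos: [450.8, -100.4, 79.9]
eef_rot: [-0.007, 0.707, 0.707, -0.003]
ft_force: [-15.8, 5.7, 8.7]
grip_width: -0.2
finger_force: 8.7
```

```bash
python3 -m crank '{"jaw":[0,0,0,0,0,0,0,0,0,0],"slide":[[-5,0,0],[-12,0,0],[-19,0,0],[-27,0,0],[-35,-1,0],[-42,-2,0],[-46,-3,0],[-46,-3,0],[-46,-3,0],[-46,-3,0]],"rotation":[[0,0,0],[0,0,0],[0,0,0],[0,0,0],[0,0,0],[0,0,0],[0,0,0],[0,0,0],[0,0,0],[0,0,0]]}'
python3 - <<'E'
from rig import *
import numpy as np,cv2
c=capture("side");cv2.imwrite("pics/side4.png",cv2.resize(cv2.cvtColor(c["frame"],cv2.COLOR_RGB2BGR)[190:340,180:340],None,fx=4,fy=4,interpolation=cv2.INTER_CUBIC))
v,u=np.mgrid[:420,:560];z=c["range_z"]
P=np.stack([(u-c["cx"])/c["fx"]*z,(v-c["cy"])/c["fy"]*z,z],-1)@c["pose"][:3,:3].T+c["pose"][:3,3]
g=c["frame"].min(-1);q=P[(g>150)&(P[...,2]>122)&(P[...,2]<145)&(P[...,1]>-165)&(P[...,1]<-120)&(P[...,0]>425)&(P[...,0]<490)]
p=np.polyfit(q[:,1],q[:,0],1);print(len(q),p,np.polyval(p,-150))
E
```

```text
time: 6.85
eef_pos: [412.3, -106.0, 81.3]
eef_rot: [0.0, 0.707, 0.707, 0.0]
ft_force: [0.1, -0.5, 0.1]
grip_width: -0.1
finger_force: 0.0
168 [-1.27802200e-01  4.26271239e+02] 445.44156886005544
```

View pics/side4.png

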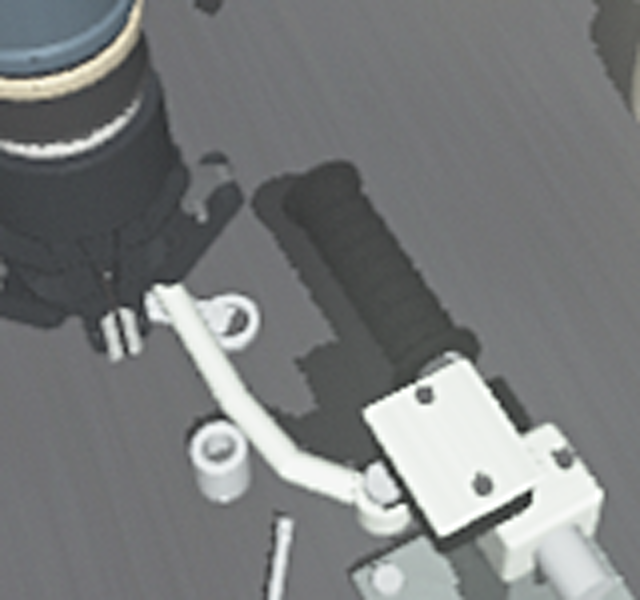

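The lever is fully out again, with its blade line the same as at the start and the fingers clear. Now the second press, back to the same hold.

```bash
python3 -m crank '{"jaw":[0,0,0,0,0,0,0,0,0,0],"slide":[[6,1,0],[12,1,0],[18,1,0],[24,2,0],[29,2,0],[34,3,0],[38,3,0],[41,3,0],[43,3,0],[43,3,0]],"rotation":[[0,0,0],[0,0,0],[0,0,0],[0,0,0],[0,0,0],[0,0,0],[0,0,0],[0,0,0],[0,0,0],[0,0,0]]}'
```

```text
time: 7.9
eef_pos: [450.8, -100.1, 79.8]
eef_rot: [-0.005, 0.707, 0.708, -0.001]
ft_force: [-10.4, 5.7, 4.9]
grip_width: 0.0
finger_force: 5.5
```

```bash
python3 -m crank '{"jaw":[0,0,0,0,0,0],"slide":[[1,0,0],[2,0,0],[3,0,0],[3,0,0],[3,0,0],[3,0,0]],"rotation":[[0,0,0],[0,0,0],[0,0,0],[0,0,0],[0,0,0],[0,0,0]]}'
```

```text
time: 8.5
eef_pos: [450.8, -100.1, 79.7]
eef_rot: [-0.007, 0.707, 0.707, -0.003]
ft_force: [-17.6, 6.0, 8.6]
grip_width: -0.1
finger_force: 8.8
```

The fingers are holding at the same stop pose with about 20 N, so I'll hold briefly and hand in.

```bash
python3 -m crank '{"jaw":[0,0,0,0,0],"slide":[[0,0,0],[0,0,0],[0,0,0],[0,0,0],[0,0,0]],"rotation":[[0,0,0],[0,0,0],[0,0,0],[0,0,0],[0,0,0]]}'; python3 -c "
from rig import *
print(close_job())"
```

```text
time: 9.0
eef_pos: [450.8, -100.0, 79.7]
eef_rot: [-0.007, 0.707, 0.707, -0.003]
ft_force: [-16.3, 5.5, 8.7]
grip_width: -0.0
finger_force: 8.8
the job is handed in; nothing more can be done
None
```

I pressed the brake lever to its stop, let it fully out, pressed it in again and handed the job in at 9.0 s while holding it there at about 19 N (wrist reading); the hand-in returned no verdict.

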